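# Unbolt the scrap chute

## Task

Unbolt the lid of the scrap chute, the steel box with the open trough that runs over the bench edge: lift the bolt's ball handle up out of its notch, slide the bolt out of the lid, towards the robot's left, as far as it goes, and let go. Leave the same bolt on the test guard box (no trough) as it is.

Things in the scene. Friction and masses are not known exactly. Their poses are not given: they have to be found in the camera images.
- chute: Scrap chute: fixed grey box 156 x 220 mm, 70 mm high, open trough at its back. Origin on the bench under the box; x to the trough (away from the robot), y left along the bolt, z up. On top a 16 mm steel bolt bar, centre line x -45, z 90 mm, in saddles up to z 104. The handle, a 10 mm rod with a 24 mm ball, stands out from the bar; ball centre at x -105, y +15, z 90 (bolt shot, handle down).
- chute_bolt (a joint): Travel of the chute's bolt, m: 0 shot (locked), 0.05 fully out at its stop; grows as bar and handle slide along the chute's +y (left). Friction about 2 N, no spring. With the handle down in its notch it moves 4 mm at most: the left notch wall (x -71 to -63, y +23 to +48, top z 99 mm, chute frame) is in the way.
- chute_handle (a joint): Turn a of the chute's bolt handle about the bar, rad: 0 down (level, ball towards the robot, free in front of the box), grows as the ball swings up and back; stop at 1.4; clear of the notch above 0.75. Ball centre in the chute frame: x = -45 - 60 cos a, y = 15 + travel, z = 90 + 60 sin a (mm). Weighs about 90 g, no spring, falls back down when let go.
- guard_knob (a point): Centre of the 24 mm ball on the handle of the other, identical bolt, to be left alone. It is on the test guard box, the same size as the chute's box but without a trough, with a round sight glass in its lid and a short flanged pipe at the back.

How it is judged:
On the way, in this order (a step that is already met when the one before it is completed fails the run):
1. the chute's bolt handle is lifted clear of its notch, the bolt still shot (value of joint chute_handle above 0.55 rad and value of joint chute_bolt below 0.012 m), for 0.1 s.
2. the chute's bolt is slid out (value of joint chute_bolt above 0.04 m), for 0.1 s.
At the end, for the whole second after the job is handed in: The chute's bolt is out: slid at least 40 of its 50 mm, let go and at rest (the handle may lie at any angle); the guard box's bolt is where it was (value of joint chute_bolt above 0.04 m and velocity of joint chute_bolt between -0.01 and 0.01 m/s); the robot touches nothing.
It fails at once if the guard box's bolt handle is moved (more than 15 mm) (distance of guard_knob from where it was at the start of the episode above 0.015 m).
It also fails if it takes over 34 s, if anything falls off the work surface, if the arm or the gripper's body presses on something with over 40 N, if the wrist force passes 120 N, or if a joint passes its speed limit or range.

## Robot

A 6-joint arm with a two-finger parallel gripper is mounted at the origin on the work surface. World frame = base frame: x ahead of the robot, y to its left, z up, the work surface at z = 0. Lengths are in m, angles in rad, forces in N, time in s.
With the tool pointing down it reaches from about 0.275 to 0.725 m from the base axis. Payload 15.9 kg.
Tool frame: the origin (TCP) lies on the centre line of the jaws, within the pads' length; the fingertips stand 11 mm ahead of it and the grasp point (between the pads) lies 8 mm behind it; x points along the fingers, y is the direction in which the jaws open and shut, and the axes are right-handed (so a half turn about x gives the same grasp; the last joint's range is limited). The gripper opens to 85 mm and grips with 20 to 120 N. Pads are 22 mm wide; open, the fingers measure 114 mm over their backs; the gripper's body (76 mm by 85 mm) begins 54 mm behind the grasp point. The pads swing forward as they close: fully open they stand 13 mm farther back than shut.
Start: joints at [-1.214, 0.213, -0.034, 1.323, 0, 1.571], TCP at [0.175, -0.468, 0.242] pointing down, gripper open.
Joint ranges: [-2.98, 2.98], [-0.74, 1.72], [-1.14, 1.35], [-2.1, 2.04], [-1.57, 1.44], [-3.14, 3.14]. Speed limits (rad/s): [1.89, 1.89, 2.39, 2.57, 3.14, 3.14].

## Interface

Orientations are given as a unit quaternion [w, x, y, z].
In Python, from station import ctrl gives the robot as it stands. The module is installed in compiled form; this text tells all that it offers.
- The arm moves only by the tool carry_out, never from a script. Its argument "steps" is a list of rows, each a list of 3 entries, a list of its own where there are three numbers: the shift along the tool's x, y, z in cm, then the turn, a rotation vector about the tool's x, y, z in degrees, then the finger opening in cm, from 0 to 8.54. A call has 1 to 20 rows; each row is the pose to reach, as a shift and turn from the pose commanded when the call began, along the tool's axes at that moment; what a row does not reach only later rows make up. A row lasts 1/12 s, in which the tool goes at most 41.7 mm and 7.16 degrees, less where a joint would pass 70% of its speed; a pose out of reach is approached as far as the arm can. A call with a gripper value outside its range is refused whole. The fingers move at their own pace and stop on an object; "newtons" is the grip in N (left out, the last holds). Time passes only in rows, so rows that repeat a pose let the fingers close. It gives the time, the measured TCP pose, the force and the opening at its end, in the units of the state.
- ctrl.sense(): the state, without advancing time (a new reading comes with each control period).
- ctrl.grab_frame(name): name is "scene" or "top" or "wrist"; returns a dict with "pixels" (400x640x3 uint8, blue, green, red), "K" (3x3 intrinsics, pixels), "distortion" ([k1, k2, p1, p2, k3] as OpenCV has them; the pictures are not rectified), "eye" and "attitude" of the camera in the world; the wrist camera has in their place "mount" (4x4, takes a point from camera to tool coordinates, whose origin is the TCP and whose axes are the tool frame's). Camera axes: x right, y up, looking along -z (the intrinsics and any distortion apply to the point x, -y, -z); pixel columns grow to the right and rows downward; lengths in m; the calibration is good to about 2 mm. A picture is of the moment at which its call begins: read the wrist's pose just before it. There is no depth.
- ctrl.close_job(): hands the job in, once; it reports no verdict.
Trained networks look in a picture, given as the dict that the camera call returned (one of the last four; its "shot" number tells which), for a name from the list of things; names that differ only in an ending like _2 or _b are one class to them, and where a whole thing is asked for, a point or a joint stands for the part that bears it (a point fixed in the world has none). Each returns a list of dicts, best first, with "confidence" (0 to 1); they miss things now and then, are a little off and sometimes report something else, mostly with a low value. They report only what shows in the picture. A call takes as long as a camera call.
- ctrl.regions_of(name, picture): "region" (400x640 bool, what is visible of it) and "point" ([row, column] in pixels, amid what is visible of it).
The state is a dict: "time": time; "q": joint angles; "qd": joint speeds; "joint_torque": joint torques, N m; "ee_pos": TCP position; "ee_rot": TCP orientation; "ft_force": force on the tool from outside, world axes, zero at the start; "torque": the same for the moment, N m; "width": finger opening in m.
Only numpy, scipy, OpenCV 4.12 (cv2) and the standard library are available. Lean on these libraries where they do the work, as an engineer would, in place of code of your own. Each camera call takes 0.05 s, during which the arm holds its last target. There are 200 camera calls.

## Working session

There is one attempt and no reset: what is moved stays moved. The work goes in short steps, Python scripts to look and compute and a tool call to move; the robot and the scene stay as the last step left them, time stands still between calls to the robot, and variables do not carry over. Pictures are saved under pics/ and viewed, about 8 in all and at most 12, crops included, and the job is handed in when it is done.

Besides the shell and the picture viewer there is one more tool, called after ">>>" by a JSON object that holds its "op" and its "data". carry_out: Moves the arm, as the interface text tells. Its arguments: {"type":"object","properties":{"steps":{"type":"array","items":{"type":"array"}},"newtons":{"type":"number"}},"required":["steps"]}

```bash
mkdir -p pics; cat > h.py <<'E'
import numpy as np, cv2
from station import ctrl
from scipy.spatial.transform import Rotation as R
def rot(a):
    a=np.array(a,float)
    return a if a.shape==(3,3) else R.from_quat(a,scalar_first=True).as_matrix()
def cam(f,s=None):
    if 'mount' in f:
        T=np.eye(4);T[:3,:3]=rot(s['ee_rot']);T[:3,3]=s['ee_pos'];T=T@np.array(f['mount']);return T[:3,3],T[:3,:3]
    return np.array(f['eye']),rot(f['attitude'])
def ray(f,px,s=None): # px (col,row)
    e,A=cam(f,s);u=cv2.undistortPoints(np.array([[px]],float),np.array(f['K']),np.array(f['distortion']))[0,0]
    return e,A@np.array([u[0],-u[1],-1])
def atz(f,px,z,s=None):
    e,d=ray(f,px,s);return e+d*(z-e[2])/d[2]
def proj(f,P,s=None):
    e,A=cam(f,s);p=(np.atleast_2d(P)-e)@A*[1,-1,-1]
    return cv2.projectPoints(p,np.zeros(3),np.zeros(3),np.array(f['K']),np.array(f['distortion']))[0][:,0]
def both(fs):
    M=0;b=0
    for e,d in fs:
        d=d/np.linalg.norm(d);Q=np.eye(3)-np.outer(d,d);M=M+Q;b=b+Q@e
    return np.linalg.solve(M,b)
E
python3 - <<'E'
from h import *
s=ctrl.sense();print(s)
for n in ['scene','top']:
    f=ctrl.grab_frame(n);cv2.imwrite(f'pics/{n}0.png',f['pixels']);print(n,f['eye'],f['attitude'])
    for k in ['chute','chute_bolt','chute_handle','guard_knob']:
        for r in ctrl.regions_of(k,f)[:3]:print(k,r['confidence'],r['point'],r['region'].sum())
f=ctrl.grab_frame('wrist');print(f['mount'],f['K'])
E
```

```text
{'time': 0.0, 'q': array([-1.21401733e+00,  2.13353998e-01, -3.50584861e-02,  1.32352682e+00,
       -1.34944732e-05,  1.57078591e+00]), 'qd': array([-4.40356558e-04,  8.07785844e-05, -3.45941866e-04, -6.32760516e-04,
        2.19206733e-04, -4.47142336e-04]), 'joint_torque': array([-2.92844095e-03, -6.86172867e+01,  4.87111402e+01,  1.77525252e-02,
       -4.41384691e-04,  3.67773976e-05]), 'ee_pos': array([ 0.17450605, -0.46819538,  0.24181749]), 'ee_rot': array([-0.12507923, -0.69580836, -0.12587292,  0.69596115]), 'ft_force': array([ 0.15676437, -1.10744363, -0.71512981]), 'torque': array([-0.0230165 ,  0.02031599,  0.02110803]), 'width': 0.08547900018571977}
scene [ 0.91590734 -0.08501911  0.70120483] [0.77236883 0.22131914 0.15781934 0.5740708 ]
chute 0.65 [309.6, 246.6] 22497
chute_handle 0.67 [220.0, 215.7] 213
chute_handle 0.47 [311.5, 245.2] 22694
guard_knob 0.59 [152.3, 405.9] 166
top [ 0.40685537 -0.00278375  0.8047957 ] [ 0.71790665  0.07353925 -0.07391943 -0.68828623]
chute 0.68 [116.9, 395.5] 21403
chute_bolt 0.79 [180.5, 413.4] 747
chute_handle 0.78 [204.1, 419.2] 257
guard_knob 0.52 [220.1, 185.9] 349
[[ 2.67865317e-04  3.17549152e-01 -9.48241775e-01 -1.31081512e-01]
 [ 9.99999701e-01  6.02798266e-04  4.84352543e-04 -3.95572058e-04]
 [ 7.25404236e-04 -9.48241622e-01 -3.17548895e-01 -8.14997940e-02]
 [ 0.00000000e+00  0.00000000e+00  0.00000000e+00  1.00000000e+00]] [[324.3092232    0.         324.30971313]
 [  0.         324.3092232  200.17583289]
 [  0.           0.           1.        ]]
```

View pics/scene0.png

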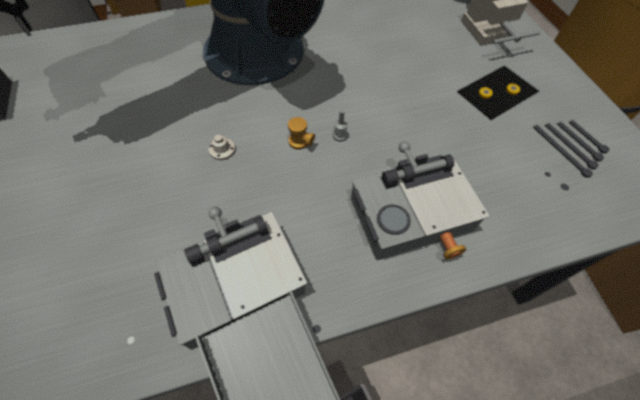

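View pics/top0.png

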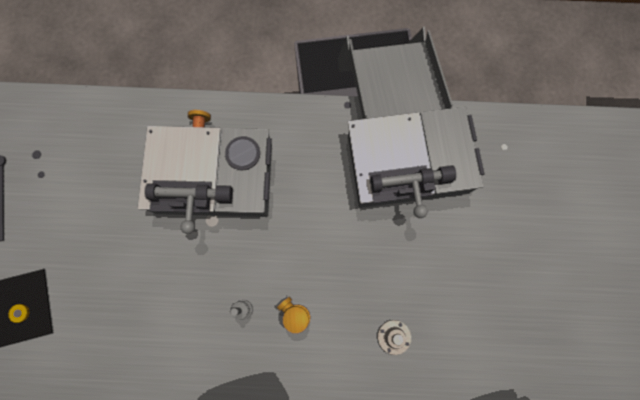

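The scene and top views agree. The chute (trough) has its ball at scene ~(215,213) and top ~(420,211). The guard box (sight glass, orange pipe) has its ball at scene ~(405,147) and top ~(188,227).

```bash
python3 - <<'E'
from h import *
from scipy.optimize import least_squares
fs=ctrl.grab_frame('scene');ft=ctrl.grab_frame('top')
B=both([ray(fs,(215,213)),ray(ft,(420,211))]);G=both([ray(fs,(405,147)),ray(ft,(188,227))])
print('ball',B,'guard',G)
for p in [(348,118),(438,108),(361,206),(480,187)]: print(p,atz(ft,p,.07))
# box corners of top plane, scene/top
def pts(v):
    c,s=np.cos(v[2]),np.sin(v[2])
    L=np.array([[-105,15,90],[-45,15,90],[-78,110,70],[-78,-110,70],[78,110,70],[78,-110,70]])/1e3
    return np.c_[v[0]+c*L[:,0]-s*L[:,1],v[1]+s*L[:,0]+c*L[:,1],L[:,2]]
for yaw in [0,.1,.15]:
    v=[B[0]+.105*np.cos(yaw)+.015*np.sin(yaw),B[1]+.105*np.sin(yaw)-.015*np.cos(yaw),yaw]
    print(yaw,v,proj(ft,pts(v)).round().tolist(),proj(fs,pts(v)).round().tolist())
E
```

```text
ball [ 0.54637561 -0.16997691  0.0956819 ] guard [0.50267823 0.22406663 0.09432448]
(348, 118) [ 0.72131538 -0.04375338  0.07      ]
(438, 108) [ 0.74857223 -0.21105746  0.07      ]
(361, 206) [ 0.55600105 -0.07148552  0.07      ]
(480, 187) [ 0.59980891 -0.28397728  0.07      ]
0 [np.float64(0.6513756058310657), np.float64(-0.1849769089179183), 0] [[419.0, 212.0], [419.0, 178.0], [363.0, 197.0], [487.0, 202.0], [365.0, 115.0], [483.0, 119.0]] [[216.0, 214.0], [221.0, 243.0], [271.0, 219.0], [150.0, 250.0], [292.0, 298.0], [157.0, 338.0]]
0.1 [np.float64(0.6523485444349608), np.float64(-0.17441946264917174), 0.1] [[419.0, 212.0], [416.0, 178.0], [362.0, 202.0], [485.0, 195.0], [355.0, 119.0], [473.0, 113.0]] [[216.0, 214.0], [224.0, 242.0], [271.0, 214.0], [153.0, 256.0], [300.0, 289.0], [170.0, 342.0]]
0.15 [np.float64(0.652438141001454), np.float64(-0.16911747117723103), 0.15] [[419.0, 212.0], [414.0, 178.0], [361.0, 204.0], [483.0, 192.0], [351.0, 122.0], [468.0, 111.0]] [[216.0, 214.0], [226.0, 242.0], [271.0, 212.0], [154.0, 259.0], [304.0, 284.0], [176.0, 343.0]]
```

```bash
cat >> h.py <<'E'
def goal(ball,yaw,sgn,grasp=.008,tilt=0):
    x=np.array([0,0,-1.]);y=sgn*np.array([-np.sin(yaw),np.cos(yaw),0]);Rt=np.c_[x,y,np.cross(x,y)]
    return np.array(ball)+grasp*x,Rt
def delta(s,p,Rt):
    R0=rot(s['ee_rot']);return (R0.T@(p-s['ee_pos'])*100).round(2),np.degrees(R.from_matrix(R0.T@Rt).as_rotvec()).round(2)
E
python3 - <<'E'
from h import *
s=ctrl.sense();print(rot(s['ee_rot']).round(3))
for sg in (1,-1):
    p,Rt=goal([.546,-.170,.19],.17,sg);print(sg,delta(s,p,Rt))
E
```

```text
[[ 0.     0.349 -0.937]
 [-0.    -0.937 -0.349]
 [-1.     0.    -0.   ]]
1 (array([  6.03, -15.  , -45.22]), array([-169.3,    0. ,   -0. ]))
-1 (array([  6.03, -15.  , -45.22]), array([10.7, -0. , -0. ]))
```

>>> {"op": "carry_out", "data": {"steps": [[[0,-1.5,-4],[2,0,0],8.5],[[0,-2.7,-8],[4,0,0],8.5],[[0,-4,-12],[6,0,0],8.5],[[0,-5.3,-16],[8,0,0],8.5],[[0,-6.6,-20],[10,0,0],8.5],[[0,-8,-24],[10.7,0,0],8.5],[[0,-9.3,-28],[10.7,0,0],8.5],[[0,-10.6,-32],[10.7,0,0],8.5],[[0,-12,-36],[10.7,0,0],8.5],[[0,-13.3,-40],[10.7,0,0],8.5],[[2,-14.6,-44],[10.7,0,0],8.5],[[4,-15,-45.2],[10.7,0,0],8.5],[[5,-15,-45.2],[10.7,0,0],8.5],[[5,-15,-45.2],[10.7,0,0],8.5],[[5,-15,-45.2],[10.7,0,0],8.5],[[5,-15,-45.2],[10.7,0,0],8.5]]}}

```text
time: 1.98
ee_pos: [0.5456, -0.1709, 0.1935]
ee_rot: [0.06, 0.705, 0.059, -0.704]
ft_force: [-0.3, 0.2, 0.2]
width: 0.0852
```

```bash
python3 - <<'E'
from h import *
s=ctrl.sense();print(s['time'],s['ee_pos'],rot(s['ee_rot']).round(3),s['ft_force'],s['q'])
f=ctrl.grab_frame('wrist');cv2.imwrite('pics/w1.png',f['pixels'])
print(proj(f,[[.546,-.170,.09]],s))
for k in ['chute_bolt','chute_handle','guard_knob']:
    for r in ctrl.regions_of(k,f)[:2]:print(k,r['confidence'],r['point'],r['region'].sum())
E
```

```text
1.9833 [ 0.5455635  -0.17089373  0.19347922] [[ 0.001  0.168 -0.986]
 [-0.001 -0.986 -0.168]
 [-1.     0.001 -0.001]] [-0.3442942   0.15916985  0.15625841] [-3.03468067e-01  3.72521398e-01  5.83770958e-02  1.25545700e+00
 -1.74913093e-04  2.66909016e+00]
[[323.77705213 203.13382194]]
chute_bolt 0.69 [129.5, 317.4] 4310
chute_handle 0.57 [191.4, 322.9] 1473
```

View pics/w1.png

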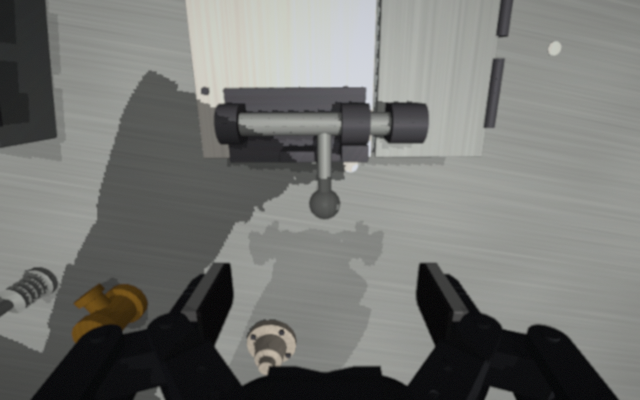

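The wrist view shows the chute ball at (324,204), within 1 px of the prediction. The bar lies level in the picture, so the yaw is right. I'll descend and grip the ball.

>>> {"op": "carry_out", "data": {"steps": [[[3,-0.1,0],[0,0,0],8.5],[[6,-0.1,0],[0,0,0],8.5],[[8.5,-0.1,0],[0,0,0],7],[[10.2,-0.1,0],[0,0,0],6],[[11.1,-0.1,0],[0,0,0],5],[[11.1,-0.1,0],[0,0,0],4],[[11.1,-0.1,0],[0,0,0],3],[[11.1,-0.1,0],[0,0,0],2],[[11.1,-0.1,0],[0,0,0],1.5],[[11.1,-0.1,0],[0,0,0],1.5],[[11.1,-0.1,0],[0,0,0],1.5],[[11.1,-0.1,0],[0,0,0],1.5]], "newtons": 25}}

```text
time: 3.18
ee_pos: [0.5463, -0.1694, 0.0825]
ee_rot: [0.06, 0.705, 0.06, -0.704]
ft_force: [-1.2, -1.0, 6.7]
width: 0.0225
```

```bash
python3 - <<'E'
from h import *
s=ctrl.sense();print(s['time'],s['ee_pos'],s['ft_force'],s['width'])
f=ctrl.grab_frame('wrist');cv2.imwrite('pics/w2.png',f['pixels'])
for a in (.3,.6,.9,1.0): print(a,100*.06*np.sin(a),-100*.06*(1-np.cos(a)))
E
```

```text
3.1833 [ 0.54629411 -0.16944102  0.08245134] [-1.15555562 -0.96793993  6.67152341] 0.02248120458752622
0.3 1.7731212399680372 -0.2679810652463641
0.6 3.3878548403702125 -1.04798631054193
0.9 4.699961457764901 -2.2703401903760136
1.0 5.048825908847379 -2.7581861647911614
```

View pics/w2.png

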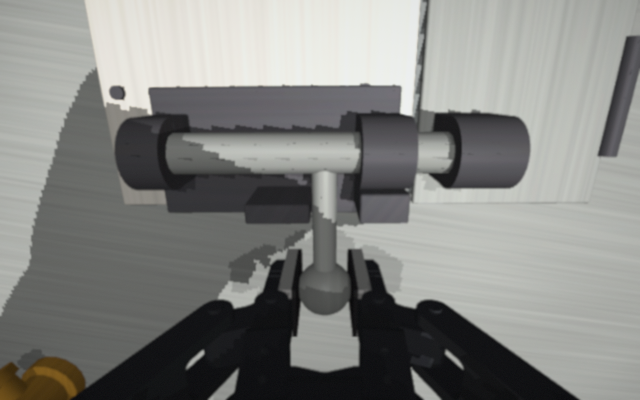

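The jaws are on the ball at (325,287), opening 22.5 mm. I'll lift along the arc.

>>> {"op": "carry_out", "data": {"steps": [[[-0.9,0,-0.07],[0,0,0],1.5],[[-1.8,0,-0.27],[0,0,0],1.5],[[-2.6,0,-0.6],[0,0,0],1.5],[[-3.4,0,-1.05],[0,0,0],1.5],[[-4.1,0,-1.6],[0,0,0],1.5],[[-4.7,0,-2.27],[0,0,0],1.5],[[-5.05,0,-2.76],[0,0,0],1.5],[[-5.05,0,-2.76],[0,0,0],1.5],[[-5.05,0,-2.76],[0,0,0],1.5],[[-5.05,0,-2.76],[0,0,0],1.5]], "newtons": 30}}

```text
time: 4.07
ee_pos: [0.5723, -0.1645, 0.1319]
ee_rot: [-0.06, -0.704, -0.06, 0.705]
ft_force: [-4.5, -1.0, 3.7]
width: 0.022
```

```bash
python3 - <<'E'
from h import *
s=ctrl.sense();print(s['time'],s['ee_pos'],s['ft_force'],s['width'])
f=ctrl.grab_frame('wrist');cv2.imwrite('pics/w3.png',f['pixels'])
E
```

```text
4.0667 [ 0.57233871 -0.16449267  0.13189705] [-4.47462894 -1.02979162  3.66632751] 0.022041677650252205
```

View pics/w3.png

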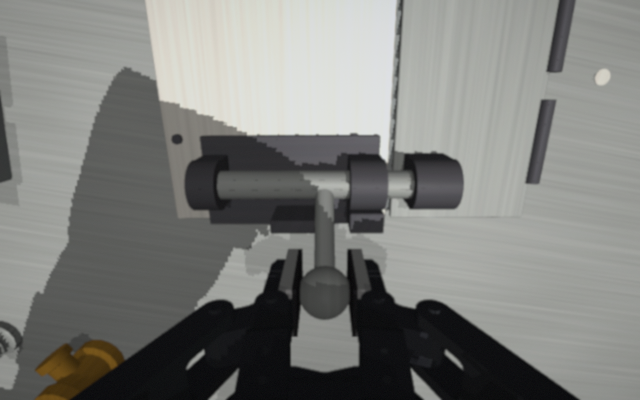

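The handle is lifted: the ball is still between the pads at (325,292) and the rod is foreshortened. Now I'll slide it left.

>>> {"op": "carry_out", "data": {"steps": [[[0,-0.6,0],[0,0,0],1.5],[[0,-1.2,0],[0,0,0],1.5],[[0,-1.9,0],[0,0,0],1.5],[[0,-2.6,0],[0,0,0],1.5],[[0,-3.3,0],[0,0,0],1.5],[[0,-4,0],[0,0,0],1.5],[[0,-4.5,0],[0,0,0],1.5],[[0,-4.9,0],[0,0,0],1.5],[[0,-5,0],[0,0,0],1.5],[[0,-5,0],[0,0,0],1.5],[[0,-5,0],[0,0,0],1.5],[[0,-5,0],[0,0,0],1.5]]}}

```text
time: 5.12
ee_pos: [0.5645, -0.1172, 0.1323]
ee_rot: [0.061, 0.705, 0.058, -0.704]
ft_force: [-2.0, -16.3, 3.8]
width: 0.0217
```

```bash
python3 - <<'E'
from h import *
s=ctrl.sense();print(s['time'],s['ee_pos'],s['ft_force'],s['width'])
f=ctrl.grab_frame('wrist');cv2.imwrite('pics/w4.png',f['pixels'])
E
```

```text
5.1167 [ 0.56451301 -0.11721084  0.13226722] [ -1.98418841 -16.2817756    3.83951236] 0.02168858423694728
```

View pics/w4.png

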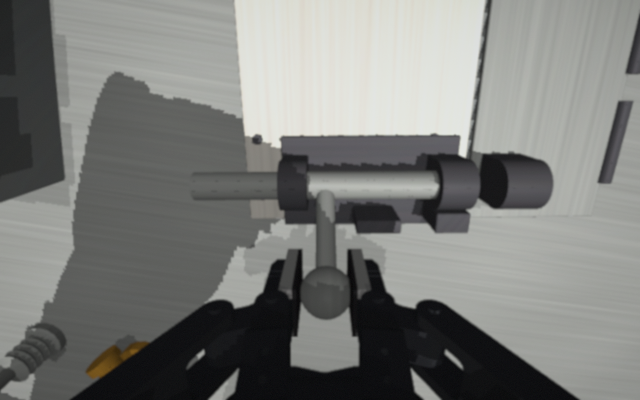

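The bolt is out: the bar is clear of the lid saddle and the ball has travelled ~48 mm to the stop (16 N). I'll ease off, lower the handle, let go and retreat.

>>> {"op": "carry_out", "data": {"steps": [[[0.4,0.15,0.5],[0,0,0],1.5],[[1,0.15,1.16],[0,0,0],1.5],[[1.7,0.15,1.7],[0,0,0],1.5],[[2.5,0.15,2.15],[0,0,0],1.5],[[3.3,0.15,2.5],[0,0,0],1.5],[[4.1,0.15,2.7],[0,0,0],1.5],[[4.7,0.15,2.76],[0,0,0],1.5],[[4.7,0.15,2.76],[0,0,0],3],[[4.7,0.15,2.76],[0,0,0],5],[[4.7,0.15,2.76],[0,0,0],6.5],[[4.7,0.15,2.76],[0,0,0],6.5],[[4.7,0.15,2.76],[0,0,0],6.5],[[3.5,0.15,2.76],[0,0,0],6.5],[[1,0.15,2.76],[0,0,0],6.5],[[-3,0.15,2.76],[0,0,0],6.5],[[-7,0.15,2.76],[0,0,0],6.5],[[-9,0.15,2.76],[0,0,0],6.5],[[-9,0.15,2.76],[0,0,0],6.5],[[-9,0.15,2.76],[0,0,0],6.5]]}}

```text
time: 6.75
ee_pos: [0.5381, -0.1214, 0.2229]
ee_rot: [0.06, 0.705, 0.06, -0.704]
ft_force: [-0.6, -1.2, -0.7]
width: 0.0648
```

```bash
python3 - <<'E'
from h import *
s=ctrl.sense();print(s['time'],s['ee_pos'],s['ft_force'],s['width'])
f=ctrl.grab_frame('wrist');cv2.imwrite('pics/w5.png',f['pixels'])
y=.17;b=np.array([.5463,-.1694,.09])
print(proj(f,[b+np.array([-np.sin(y),np.cos(y),0])*t for t in (0,.04,.05)],s))
f=ctrl.grab_frame('scene');cv2.imwrite('pics/s5.png',f['pixels'])
E
```

```text
6.75 [ 0.53811427 -0.12139507  0.22294542] [-0.63986656 -1.19699559 -0.65334736] 0.06476652913996588
[[381.83467974 192.74690967]
 [334.94278647 192.77597892]
 [323.2072722  192.78456069]]
```

View pics/w5.png

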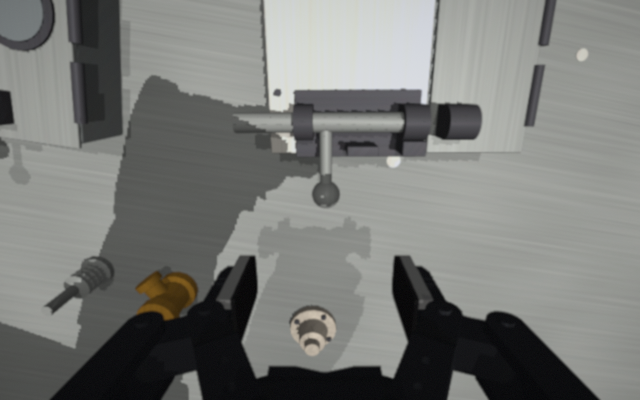

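View pics/s5.png

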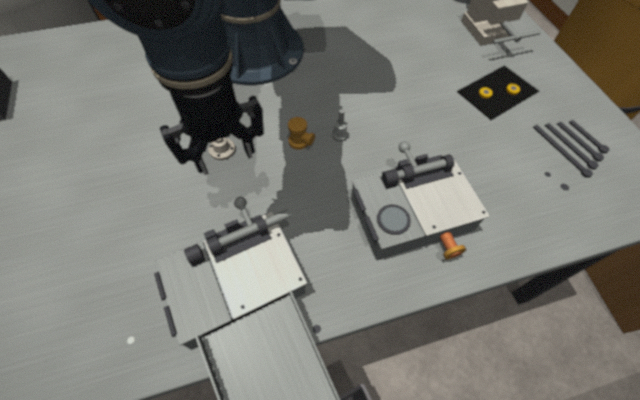

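The wrist view has the ball at (326,193), against predictions of 335 for 40 mm and 323 for 50 mm, so the travel is ~48 mm. The scene view has the guard ball still at (405,147) and the gripper clear.

```bash
python3 -c "
from station import ctrl
print(ctrl.close_job())"
```

```text
the job is handed in; nothing more can be done
None
```

The chute's bolt is out and released, and I've handed the job in at about 6.9 s on the robot's clock. I gripped the ball handle, swung it up out of its notch to about 1 rad, and slid the bolt left to its stop. I then lowered the handle, let go and backed off.

- **Bolt:** the last wrist picture puts the ball about 48 mm out, against the 40 mm needed. The handle is lying down.
- **Gripper:** it was open and clear of everything about 13 cm above the handle, with the wrist force near zero.
- **Guard box:** its ball was at the same pixel as at the start, (405,147) in the scene camera.
- **Not as expected:** the jaws closed to 22 mm on the 24 mm ball, so the grip may have been slightly off centre, but it held. No check failed, and handing in reports no verdict.

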